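# Refit the filter of a bench fume extractor and switch it on

### The job

Put the fume extractor back into service: lift the filter cassette by its grip and set it down flat in the open drawer without dropping it, then push the drawer gently home, past its catch, until its front is flush with the extractor's face. Only then turn the rotary isolator on the sloping panel a quarter turn clockwise from off to on, until it snaps over. Leave the post, the hammer and the collar where they are.

Things in the scene. Friction and masses are not known exactly. Their poses are not given: they have to be found in the camera images.
- extractor: Grey bench fume extractor, 300 mm wide, 340 deep, 196 high, plus a 28 mm round inlet collar on top. Origin on the bench below the middle of the front face; x runs back into it, y to the left seen from the robot. The front face (x = 0) is 105 mm high and holds the drawer. On the sloping panel: isolator, lamp (y = 20 mm), gauge (y = 78 mm, 62 mm across).
- panel_edge (a point): Middle of the lower edge of the sloping panel; axes as the extractor's. 125 mm above the bench, 12 mm in front of the front face: the console (z 105 to 125 mm) overhangs the drawer by that much, so an upright finger cannot push the drawer home, but a tool leaning 25 to 40 degrees (fingers down and towards +x) can. From here the panel rises at 32 degrees to the level for 134 mm.
- drawer (a joint): How far the filter drawer is out, in m: 0 = shut, its front flush with the front face; starts 0.155 to 0.175, limit 0.18. It slides along the extractor's x; friction about 2 N. A sprung roller catch resists over the last 12 mm, by at most about 13 N, and pushes the drawer back unless it gets past dead centre, 3 mm from home; from there it pulls the drawer home and holds it with about 5 N.
- drawer_front: The drawer by its front plate, a flat grey sheet 210 mm wide, from 12 to 100 mm above the bench, with a dark finger cut-out 70 mm wide in its upper 18 mm; push on the plain plate below that. Origin in the middle of its outer face, 55 mm above the bench; axes as the extractor's; moves with the drawer.
- drawer_floor (a point): Middle of the drawer's inner floor, 16 mm above the bench, 67 mm behind the outer face of its front; axes as the extractor's; moves with the drawer. Inside 122 mm (x) by 162 mm (y), open on top; side and rear walls 54 mm above the floor, 4 to 5 mm thick; the front stands 84 mm above it.
- cassette: Filter cassette: flat aluminium box 114 mm (x) by 154 (y) by 45 high, pleats and a steel bow grip on top, 0.3 to 0.65 kg, lying on the bench. Origin at the centre of its underside, z up. It goes into the drawer with its x along the drawer's x, either way round, with 4 mm of play on every side.
- cassette_grip (a point): Point to grasp on the cassette's grip, 70 mm above its underside, over its centre; axes as the cassette's. The grip bar is 60 mm long (x) and 12 mm wide (y), and reaches from 14 to 30 mm above the cassette's 45 mm high top.
- isolator (a joint): Angle of the isolator's handle, rad: 0 = off, bar level across the panel; 1.57 = on, bar straight up the slope. Grows clockwise as seen facing the panel. Snap action: let go before half way (0.79) it springs back to off, beyond that it springs on to 1.57 by itself; turning takes up to about 0.2 N m.
- isolator_grip (a point): Point to grasp on the isolator's handle, on its axis, 30 mm above the panel. z points out of the panel along the axis, 32 degrees off vertical towards the robot; x and y turn with the handle. Black bar 56 mm long (y), 14 mm wide (x), top 38 mm above the panel, on a disc 52 mm across, 10 mm high. When off it lies at about x 16, y -62, z 178 mm in the extractor's frame.
- post: Bystander: welded steel post, pipe 34 mm across on a plate 130 by 90 mm, 138 mm high in all. Origin at the centre of its underside.
- hammer: Bystander: hammer 280 mm long lying on the bench. Origin on the bench about mid length.
- collar: Bystander: dark steel collar 48 mm across, 28 mm high. Origin at the centre of its underside.
There are look-alikes about, which are no part of the job. Leave any purple look-alike of the cassette alone.

How it is judged:
By the outcome, as a careful person would: the job done as asked, in the order asked, and still so for the second after the job is handed in, with the robot touching nothing.
It also fails if it takes over 69 s, if anything falls off the work surface, if the arm or the gripper's body presses on something with over 40 N, if the wrist force passes 120 N, or if a joint passes its speed limit or range.

### The arm

A 6-joint arm with a two-finger parallel gripper is mounted at the origin on the work surface. World frame = base frame: x ahead of the robot, y to its left, z up, the work surface at z = 0. Lengths are in m, angles in rad, forces in N, time in s.
With the tool pointing down it reaches from about 0.375 to 0.975 m from the base axis. Payload 3.8 kg.
Tool frame: the origin (TCP) lies at the centre of the arm's flange, where the gripper is bolted on; the fingertips stand 173 mm ahead of it and the grasp point (between the pads) lies 155 mm ahead of it (bot.tip_reach is the distance from the TCP to the fingertips, in m); z points along the fingers, y is the line along which they close (so a half turn about z gives the same grasp; the last joint's range is limited). The gripper opens to 85 mm and grips with 20 to 120 N. Pads are 22 mm wide; open, the fingers measure 114 mm over their backs; the gripper's body (76 mm by 85 mm) begins 54 mm behind the grasp point. The pads swing forward as they close: fully open they stand 13 mm farther back than shut.
Start: joints at [1.284, 0.264, 1.604, -0, 1.274, -0.037], TCP at [0.167, 0.654, 0.405] pointing down, gripper open.
Joint ranges: [-2.63, 2.63], [-0.94, 2.18], [0.31, 2.57], [-1.31, 4.45], [0, 2.66], [-2.55, 2.55]. Speed limits (rad/s): [2.57, 2.57, 3.14, 3.14, 3.14, 3.14].

### API

Orientations are given as a rotation vector (axis times angle).
In Python, from workcell import bot gives the robot as it stands.
- The arm moves only by the tool drive_tool, never from a script. Its arguments are lists of equal length, an entry for each row: "claw": the finger opening in mm, from 0 to 85.4; "slide": the shift along the world's x, y, z each as a share of 0.5 m, from -1 to 1, a list of three; "yaw": the turn about the world's z as a share of 180 degrees, from -1 to 1. A call has 1 to 8 rows; each row is the pose to reach, as a shift and turn from the pose commanded when the call began, turning the shorter way round; what a row does not reach only later rows make up. A row lasts 1/12 s, in which the tool goes at most 41.7 mm and 7.16 degrees, less where a joint would pass 70% of its speed; a pose out of reach is approached as far as the arm can. A call with a number of a shift or a turn outside -1 to 1 is refused whole. A call with a gripper value outside its range is refused whole. The fingers move at their own pace and stop on an object; "newtons" is the grip in N (left out, the last holds). Time passes only in rows, so rows that repeat a pose let the fingers close. It gives the time, the measured TCP pose, the force, the opening and the grip force at its end, in the units of the state.
- bot.read_state(): the state, without advancing time (a new reading comes with each control period).
- bot.read_camera(name): name is "side" or "top"; returns a dict with "color" (400x640x3 uint8, red, green, blue), "depth" (400x640 float32, m along the optical axis (not along the pixel's ray), 0 where there is no reading), "mtx" (3x3 intrinsics, pixels), "eye" and "rotation" of the camera in the world. Camera axes: x right, y up, looking along -z (the intrinsics and any distortion apply to the point x, -y, -z); pixel columns grow to the right and rows downward; lengths in m; the calibration is good to about 2 mm. A picture is of the moment at which its call begins.
- bot.finish_job(): hands the job in; it is judged then, once.
The state is a dict: "time": time; "q": joint angles; "joint_vel": joint speeds; "joint_torque": joint torques, N m; "tool_pos": TCP position; "tcp_rot": TCP orientation; "wrist_force": force on the tool from outside, world axes, zero at the start; "torque": the same for the moment, N m; "width": opening from 0.0 (shut) to 1.0 (fully open); "grip_force": force on a finger pad.
Only numpy, scipy, OpenCV 4.12 (cv2) and the standard library are available. Lean on these libraries where they do the work, as an engineer would, in place of code of your own. Each camera call takes 0.05 s, during which the arm holds its last target. There are 200 camera calls.

## Working session

There is one attempt and no reset: what is moved stays moved. The work goes in short steps, Python scripts to look and compute and a tool call to move; the robot and the scene stay as the last step left them, time stands still between calls to the robot, and variables do not carry over. Pictures are saved under pics/ and viewed, at most 10 in all, crops included, and the job is handed in when it is done.

Besides the shell and the picture viewer there is one more tool, called after "Emit:" by a JSON object that holds its "method" and its "body", one argument or row to a line. drive_tool: Moves the arm, as the interface text tells. Shift numbers are shares of 0.5 m and turn numbers shares of 180 degrees, none past 1 either way. Its arguments: {"type":"object","properties":{"claw":{"type":"array","items":{"type":"number"}},"slide":{"type":"array","items":{"type":"array","items":{"type":"number"}}},"yaw":{"type":"array","items":{"type":"number"}},"newtons":{"type":"number"}},"required":["claw","slide","yaw"]}

```bash
ls; mkdir -p pics
cat > h.py <<'E'
import numpy as np, cv2
from workcell import bot
def cam(n):
    return bot.read_camera(n)
def save(c,f,box=None,s=1):
    im=c["color"][:,:,::-1]
    if box: im=im[box[1]:box[3],box[0]:box[2]]
    cv2.imwrite(f,cv2.resize(im,None,fx=s,fy=s,interpolation=cv2.INTER_CUBIC))
def cloud(c):
    d=c["depth"];K=np.array(c["mtx"]);v,u=np.mgrid[:400,:640]
    p=np.stack([(u-K[0,2])/K[0,0]*d,-(v-K[1,2])/K[1,1]*d,-d],-1)
    return p@np.array(c["rotation"]).T+np.array(c["eye"])
def onplane(c,uv,z):
    K=np.array(c["mtx"]);uv=np.atleast_2d(uv).astype(float)
    r=np.stack([(uv[:,0]-K[0,2])/K[0,0],-(uv[:,1]-K[1,2])/K[1,1],-np.ones(len(uv))],-1)@np.array(c["rotation"]).T
    e=np.array(c["eye"]);return e+r*((z-e[2])/r[:,2])[:,None]
E
python3 - <<'E'
from h import *
for n in("top","side"):
    c=cam(n);save(c,f"pics/{n}0.png");np.savez(f"{n}0.npz",**{k:v for k,v in c.items()})
    print(n,list(c),c["eye"],np.round(c["rotation"],3).tolist(),np.round(c["mtx"],1).tolist())
print(bot.read_state())
E
```

```text
pics
top ['color', 'depth', 'mtx', 'eye', 'rotation'] [0.38242338 0.02572824 1.4932494 ] [0.07, -0.099, -1.56] [[437.9, 0.0, 315.7], [0.0, 437.9, 200.0], [0.0, 0.0, 1.0]]
side ['color', 'depth', 'mtx', 'eye', 'rotation'] [ 0.12690371 -0.84475788  0.67726194] [1.016, -0.208, -0.39] [[399.4, 0.0, 330.2], [0.0, 399.4, 200.6], [0.0, 0.0, 1.0]]
{'time': 0.1, 'q': array([ 1.28410616e+00,  2.64686225e-01,  1.60525879e+00,  1.51383823e-05,
        1.27367586e+00, -3.69191198e-02]), 'joint_vel': array([ 0.00017008, -0.0023527 , -0.002786  , -0.00021244, -0.00157556,
       -0.00188275]), 'joint_torque': array([ 9.34107775e-04, -5.16698885e+01, -3.68590879e+01,  1.19528912e-05,
        6.19058905e-03, -5.76009853e-06]), 'tool_pos': array([0.16677203, 0.65375342, 0.40346895]), 'tcp_rot': array([-0.39128465, -3.11678492,  0.0031403 ]), 'wrist_force': array([ 0.74128145, -0.416899  ,  0.5015051 ]), 'torque': array([-0.04494637,  0.00945244, -0.04407585]), 'grip_force': 0.0, 'width': 0.9978579591248752}
```

View pics/top0.png

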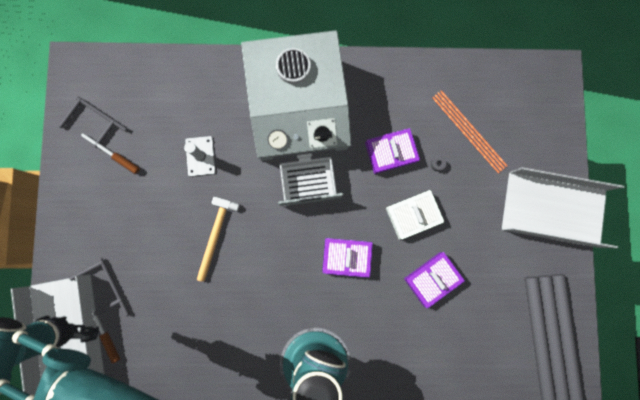

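View pics/side0.png

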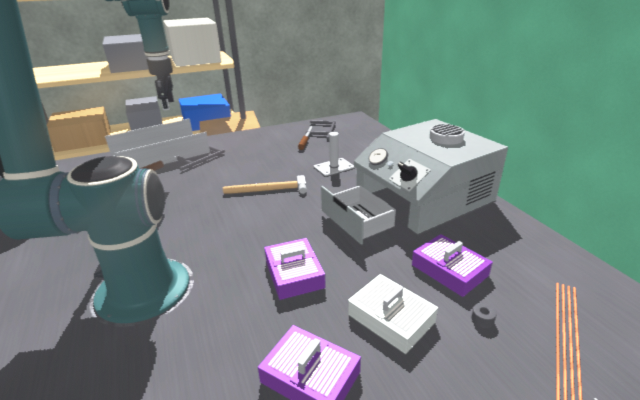

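The top view shows four cassette shapes: purple at (393,151), (348,257) and (436,280), and one aluminium/white at (416,215). The white one is the cassette I need, because the purple ones are look-alikes. The drawer front is at about (311,200), the isolator at (322,133), the post at (200,155), the hammer at (220,235) and the collar at (440,166).

```bash
python3 - <<'E'
from h import *
R=lambda c:cv2.Rodrigues(np.array(c["rotation"],float).reshape(3,1))[0] if np.size(c["rotation"])==3 else c["rotation"]
C={n:dict(np.load(f"{n}0.npz")) for n in("top","side")}
for n in C: C[n]["rotation"]=R(C[n])
c=C["top"];P=cloud(c);col=c["color"].astype(int)
v,u=np.mgrid[:400,:640]
print("bench z",np.median(P[300:380,200:260,2]),np.std(P[300:330,220:260,2]))
m=(abs(u-416)<36)&(abs(v-215)<32)&(P[...,2]>0.03)&((col.max(-1)-col.min(-1))<40)&(c["depth"]>0)
r=m&(P[...,2]<.056)
pts=P[m][:,:2].astype(np.float32);q=cv2.minAreaRect(pts*1000)
print("cass",q,np.median(P[r][:,2]))
g=m&(P[...,2]>.06);print("grip",g.sum(),P[g].mean(0),cv2.minAreaRect((P[g][:,:2]*1000).astype(np.float32)))
# extractor: top level
m=(u>235)&(u<360)&(v<165)&(abs(P[...,2]-.196)<.008);print("exttop",m.sum(),cv2.minAreaRect((P[m][:,:2]*1000).astype(np.float32)),np.median(P[m][:,2]))
# drawer
m=(u>265)&(u<350)&(v>150)&(v<215)&(P[...,2]>.085)&(P[...,2]<.104);print("drawer front",m.sum(),cv2.minAreaRect((P[m][:,:2]*1000).astype(np.float32)),np.median(P[m][:,2]))
m=(u>265)&(u<350)&(v>150)&(v<215)&(P[...,2]>.06)&(P[...,2]<.08);print("walls",m.sum(),cv2.minAreaRect((P[m][:,:2]*1000).astype(np.float32)))
for n,b,s in(("top",(235,90,475,270),3),):save(C[n],"pics/crop1.png",b,s)
E
sed -i 's/    return bot.read_camera(n)/    c=bot.read_camera(n);c["rotation"]=cv2.Rodrigues(np.array(c["rotation"],float))[0];return c/' h.py
```

```text
bench z -0.000555068472965381 0.10540419043000133
cass ((496.27313232421875, -332.1790771484375), (113.96343231201172, 155.3530731201172), 22.20659828186035) 0.04607108058054987
grip 85 [ 0.49599822 -0.33096039  0.07319176] ((496.3767395019531, -332.0265197753906), (59.14403533935547, 13.65114688873291), 22.670398712158203)
exttop 6715 ((873.3270874023438, 67.93841552734375), (332.52392578125, 300.2337951660156), 8.170479774475098) 0.19549198444471583
drawer front 142 ((566.9969482421875, 3.5985107421875), (163.28907775878906, 193.3805694580078), 59.149410247802734) 0.09865635303144149
walls 233 ((604.3734130859375, 25.219131469726562), (133.9725799560547, 197.87925720214844), 8.203507423400879)
```

View pics/crop1.png

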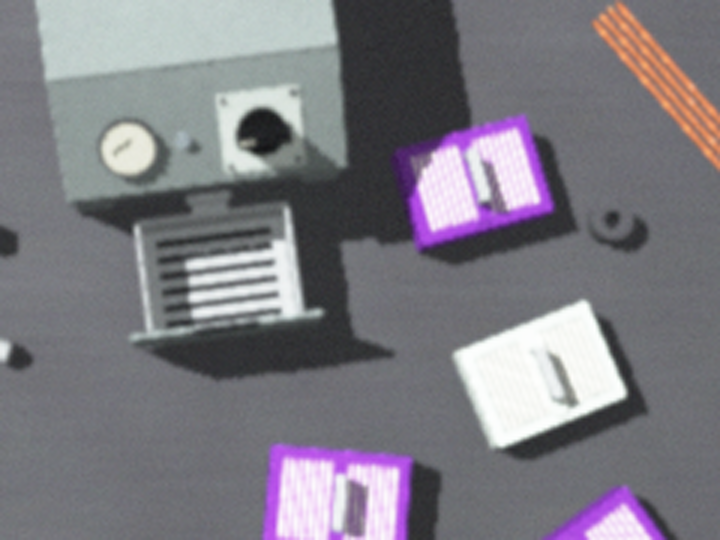

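The crop confirms it: the white, pleated cassette is at crop (540,375), with its grip running from up-left to down-right. The drawer is open and empty below the panel.

Run:
```python
from h import *
C={n:dict(np.load(f"{n}0.npz")) for n in("top","side")}
for n in C: C[n]["rotation"]=cv2.Rodrigues(C[n]["rotation"].astype(float))[0]
v,u=np.mgrid[:400,:640]
Pt=cloud(C["top"]);Ps=cloud(C["side"])
m=(u>235)&(u<360)&(v<130)&(abs(Pt[...,2]-.1955)<.005)
q=cv2.minAreaRect((Pt[m][:,:2]*1000).astype(np.float32));print(q)
# drawer front plate via side & top cams: points near x.. z .02-.1
for n,P in(("top",Pt),("side",Ps)):
    for a in(np.radians(8.2),):
        ex=np.array([np.cos(a),np.sin(a)]);ey=np.array([-ex[1],ex[0]])
        X=P[...,:2]@ex*1000;Y=P[...,:2]@ey*1000;Z=P[...,2]*1000
        b=(X>450)&(X<1100)&(Y>-260)&(Y<140)
        def pc(t,mm,A):
            print(n,t,mm.sum(),np.percentile(A[mm],[1,5,25,50,75,95,99]).round(1) if mm.sum()>5 else "")
        pc("topY",b&(abs(Z-195.5)<5)&(X>820)&(X<1020),Y)
        pc("topX",b&(abs(Z-195.5)<2),X)
        w=b&(Z>90)&(Z<103)&(X>500)&(X<640);pc("frontX",w,X);pc("frontY",w,Y);
        if w.sum()>20:print(" slope deg",np.degrees(np.polyfit(Y[w],X[w],1)[0]))
        w=b&(Z>62)&(Z<76)&(X>590)&(X<690)&(Y<40);pc("wallY",w,Y)
        w=b&(Z>25)&(Z<95)&(X>500)&(X<590);pc("face",w,X)
        # rear wall
        w=b&(Z>62)&(Z<76)&(Y>-90)&(Y<-20);pc("rear",w,X)
        # slope plane: fit x of lower edge
        w=b&(Z>135)&(Z<185)&(Y>-10)&(Y<20)&(X>600)
        if w.sum()>10:
            k=np.polyfit(Z[w],X[w],1);print(" panel x@z125",np.polyval(k,125),"slope",np.degrees(np.arctan(1/k[0])))
            w=b&(abs(X-(np.polyval(k,Z)))<6)&(Z>130)&(Z<185)
            print(" yaw by panel",np.linalg.lstsq(np.c_[Z[w],Y[w],np.ones(w.sum())],X[w],rcond=None)[0],w.sum());pc("panelY",w,Y)
        # isolator bar: >26mm above panel
        if w.sum()>10:
            H=(np.polyval(k,Z)-X)*np.sin(np.radians(32));w=b&(H>28)&(H<45)&(Z>150)&(Z<215)&(Y<-60)
            print(" iso",w.sum(),X[w].mean(),Y[w].mean(),Z[w].mean(),H[w].mean())
```

```text
((909.8642578125, 72.95227813720703), (256.8209228515625, 300.0307922363281), 8.332725524902344)
top topY 4790 [-204.6 -194.7 -143.4  -55.3   29.9   80.    89.7]
top topX 3486 [ 794.5  803.2  844.   900.6  982.1 1027.4 1035.1]
top frontX 128 [534.4 534.7 535.6 537.8 539.5 541.  541.5]
top frontY 128 [-160.5 -152.  -107.4  -56.5   -7.8   35.6   44.3]
 slope deg -0.12550220290352343
top wallY 157 [-142.8 -141.9 -125.6  -58.4    8.4   26.    26.9]
top face 200 [534.5 534.8 535.2 535.5 548.6 580.8 588.5]
top rear 51 [535.  535.3 662.9 664.5 666.6 667.9 668.5]
 panel x@z125 671.3891584629862 slope 29.088577159763993
 yaw by panel [ 1.78836224e+00 -2.35044966e-04  4.49655747e+02] 1087
top panelY 1087 [-201.3 -183.3 -127.8  -54.6   21.    75.7   89.1]
 iso 88 712.3991812618805 -119.2996231698216 185.22837428975265 35.63696125351462
side topY 1982 [-206.5 -204.4 -166.9 -113.6    1.3   75.9   87.9]
side topX 1010 [ 792.7  796.   819.7  871.4  940.8 1026.4 1037.7]
side frontX 215 [533.9 534.6 535.8 536.7 538.  540.5 541.9]
side frontY 215 [-160.8 -156.8 -122.9  -73.2  -14.6   33.9   44.8]
 slope deg -0.124694049997492
side wallY 295 [-143.9 -142.7 -138.9  -67.3   21.5   26.3   29.5]
side face 1040 [534.1 534.9 536.  536.7 537.9 580.9 588.2]
side rear 118 [535.  535.5 536.6 661.8 665.  669.  670. ]
 panel x@z125 674.5415479683768 slope 30.900878155616905
 yaw by panel [ 1.67482370e+00 -6.61930257e-03  4.67218793e+02] 744
side panelY 744 [-204.2 -192.8 -146.7  -92.2   -8.4   66.4   84. ]
 iso 86 711.2999712609676 -121.33433578934924 185.27908277217114 33.89208962463519
```

Emit:
{"method": "drive_tool", "body": {
  "claw": [60,60,60,60,60,60,60,60],
  "slide": [
    [0.21,-0.62,0],
    [0.21,-0.62,0],
    [0.21,-0.62,0],
    [0.21,-0.62,0],
    [0.21,-0.62,0],
    [0.21,-0.62,0],
    [0.21,-0.62,0],
    [0.21,-0.62,0]
  ],
  "yaw": [-0.28,-0.28,-0.28,-0.28,-0.28,-0.28,-0.28,-0.28],
  "newtons": 60
}}

```text
time: 0.77
tool_pos: [0.2718, 0.3416, 0.4041]
tcp_rot: [1.688, 2.649, -0.002]
wrist_force: [-0.0, -0.3, -0.1]
width: 0.7
grip_force: 0.0
```

Emit:
{"method": "drive_tool", "body": {
  "claw": [60,60,60,60,60,60,60,60],
  "slide": [
    [0.22,-0.62,0],
    [0.22,-0.62,0],
    [0.22,-0.62,0],
    [0.22,-0.62,0],
    [0.22,-0.62,0],
    [0.22,-0.62,0],
    [0.22,-0.62,0],
    [0.22,-0.62,0]
  ],
  "yaw": [-0.28,-0.28,-0.28,-0.28,-0.28,-0.28,-0.28,-0.28]
}}

```text
time: 1.43
tool_pos: [0.3817, 0.0317, 0.4046]
tcp_rot: [2.656, 1.677, 0.001]
wrist_force: [1.2, 0.5, -0.8]
width: 0.699
grip_force: 0.0
```

Emit:
{"method": "drive_tool", "body": {
  "claw": [60,60,60,60,60,60,60,60],
  "slide": [
    [0.229,-0.727,0],
    [0.229,-0.727,0],
    [0.229,-0.727,0],
    [0.229,-0.727,0],
    [0.229,-0.727,0],
    [0.229,-0.727,0],
    [0.229,-0.727,0],
    [0.229,-0.727,0]
  ],
  "yaw": [-0.234,-0.234,-0.234,-0.234,-0.234,-0.234,-0.234,-0.234]
}}

```text
time: 2.1
tool_pos: [0.4819, -0.286, 0.4041]
tcp_rot: [-3.079, -0.618, 0.001]
wrist_force: [0.5, -0.1, 0.2]
width: 0.705
grip_force: 0.0
```

Emit:
{"method": "drive_tool", "body": {
  "claw": [60,60,60,60,60],
  "slide": [
    [0.029,-0.093,0],
    [0.029,-0.093,0],
    [0.029,-0.093,-0.08],
    [0.029,-0.093,-0.16],
    [0.029,-0.093,-0.16]
  ],
  "yaw": [0,0,0,0,0]
}}

```text
time: 2.52
tool_pos: [0.4932, -0.3284, 0.3155]
tcp_rot: [-3.068, -0.616, 0.017]
wrist_force: [-1.7, 0.7, -1.8]
width: 0.703
grip_force: 0.0
```

Run:
```python
from h import *
s=bot.read_state();print(s["time"],s["tool_pos"],s["tcp_rot"],np.degrees(2*np.arctan2(s["tcp_rot"][1],s["tcp_rot"][0]))-90)
c=cam("side");save(c,"pics/s1.png",(260,100,560,360),2)
```

```text
2.5167 [ 0.49319786 -0.32835596  0.31549354] [-3.06825208 -0.61649405  0.01703271] -427.2780352972782
```

View pics/s1.png

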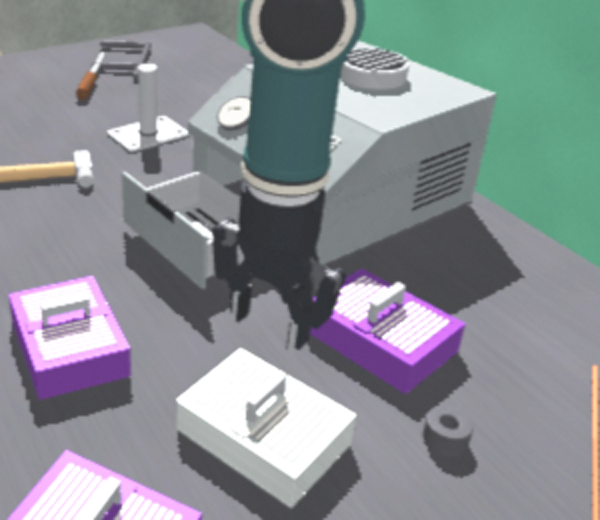

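The gripper is directly over the white cassette's grip (crop 268,400), and the fingers are across the bar.

Emit:
{"method": "drive_tool", "body": {
  "claw": [60,60,60,60,60,60],
  "slide": [
    [0,0,-0.07],
    [0,0,-0.14],
    [0,0,-0.17],
    [0,0,-0.17],
    [0,0,-0.17],
    [0,0,-0.17]
  ],
  "yaw": [0,0,0,0,0,0]
}}

```text
time: 3.07
tool_pos: [0.4979, -0.331, 0.2428]
tcp_rot: [3.076, 0.62, 0.005]
wrist_force: [0.4, -0.6, 1.1]
width: 0.706
grip_force: 0.0
```

Emit:
{"method": "drive_tool", "body": {
  "claw": [60,60,60,0,0,0,0,0],
  "slide": [
    [-0.003,-0.001,-0.034],
    [-0.003,-0.001,-0.034],
    [-0.003,-0.001,-0.034],
    [-0.003,-0.001,-0.034],
    [-0.003,-0.001,-0.034],
    [-0.003,-0.001,-0.034],
    [-0.003,-0.001,-0.034],
    [-0.003,-0.001,-0.034]
  ],
  "yaw": [0,0,0,0,0,0,0,0],
  "newtons": 70
}}

```text
time: 3.73
tool_pos: [0.4954, -0.3311, 0.2237]
tcp_rot: [3.079, 0.62, 0.001]
wrist_force: [-0.1, 1.5, 4.4]
width: 0.123
grip_force: 72.0
```

Emit:
{"method": "drive_tool", "body": {
  "claw": [0,0,0,0,0,0],
  "slide": [
    [0,0,0],
    [0,0,0.01],
    [0,0,0.03],
    [0,0,0.06],
    [0,0,0.06],
    [0,0,0.06]
  ],
  "yaw": [0,0,0,0,0,0]
}}

```text
time: 4.23
tool_pos: [0.4952, -0.3311, 0.2532]
tcp_rot: [3.079, 0.62, 0.002]
wrist_force: [-0.1, -0.3, -5.4]
width: 0.126
grip_force: 70.4
```

Emit:
{"method": "drive_tool", "body": {
  "claw": [0,0,0,0,0,0,0,0],
  "slide": [
    [0,0,0.05],
    [0,0,0.11],
    [0,0,0.17],
    [0.01,0.03,0.22],
    [0.03,0.09,0.22],
    [0.05,0.15,0.22],
    [0.07,0.21,0.22],
    [0.09,0.27,0.22]
  ],
  "yaw": [0,0,0,-0.01,-0.02,-0.04,-0.06,-0.08]
}}

```text
time: 4.9
tool_pos: [0.5396, -0.1946, 0.3614]
tcp_rot: [-3.133, -0.223, 0.003]
wrist_force: [0.2, 0.0, -5.7]
width: 0.125
grip_force: 70.4
```

Emit:
{"method": "drive_tool", "body": {
  "claw": [0,0,0,0,0,0,0,0],
  "slide": [
    [0.02,0.06,0],
    [0.04,0.13,0],
    [0.06,0.2,0],
    [0.08,0.27,0],
    [0.1,0.34,0],
    [0.12,0.4,0],
    [0.13,0.45,0],
    [0.13,0.45,0]
  ],
  "yaw": [0,0,0,0,0,0,0,0]
}}

```text
time: 5.57
tool_pos: [0.6052, 0.0338, 0.361]
tcp_rot: [-3.129, -0.235, 0.002]
wrist_force: [-0.4, 0.1, -6.0]
width: 0.122
grip_force: 70.4
```

Emit:
{"method": "drive_tool", "body": {
  "claw": [0,0,0],
  "slide": [
    [0,0,0],
    [0,0,0],
    [0,0,0]
  ],
  "yaw": [0,0,0]
}}

```text
time: 5.82
tool_pos: [0.6045, 0.0283, 0.3617]
tcp_rot: [3.133, 0.228, -0.003]
wrist_force: [-0.6, -0.4, -5.8]
width: 0.121
grip_force: 70.4
```

```bash
cat > m.py <<'E'
from h import *
s=bot.read_state();r=s["tcp_rot"];print(s["time"],s["tool_pos"].round(4),(np.degrees(2*np.arctan2(r[1],r[0]))-90+90)%180-90,s["wrist_force"].round(1),s["width"])
v,u=np.mgrid[:400,:640]
a=np.radians(8.3);ex=np.array([np.cos(a),np.sin(a)]);ey=np.array([-ex[1],ex[0]])
for n in("top","side"):
    c=cam(n);P=cloud(c);save(c,f"pics/{n}_m.png");np.savez(f"{n}_m.npz",**c)
    X=P[...,:2]@ex*1000;Y=P[...,:2]@ey*1000;Z=P[...,2]*1000;col=c["color"].astype(int)
    lo=Z[(X>500)&(X<690)&(Y>-170)&(Y<60)&(col.min(-1)>150)]
    print(n,np.histogram(lo,np.arange(0,260,10))[0])
E
python3 m.py
```

```text
5.8167 [0.6045 0.0283 0.3617] -81.67345603160499 [-0.6 -0.4 -5.8] 0.12080266417879991
top [  4   0   0   0   1   0   3   2   0   6   4   0   1   0   8   9  11  31
 394   9   1   2   0   0   0]
side [  0  39   4   1   4   6  24  40   0   7  34   0   6   2 176 203 211 214
 902  21  16  15   0   2   2]
```

View pics/side_m.png

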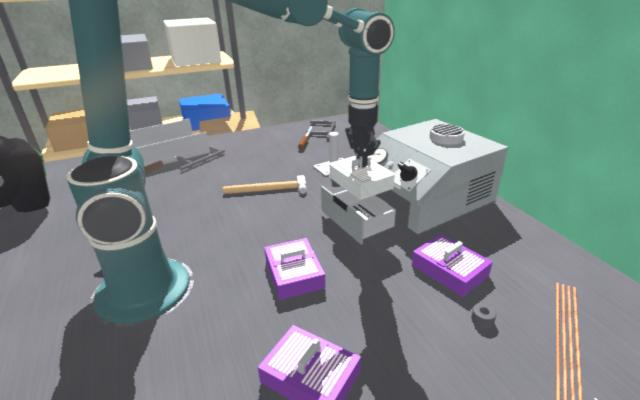

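View pics/top_m.png

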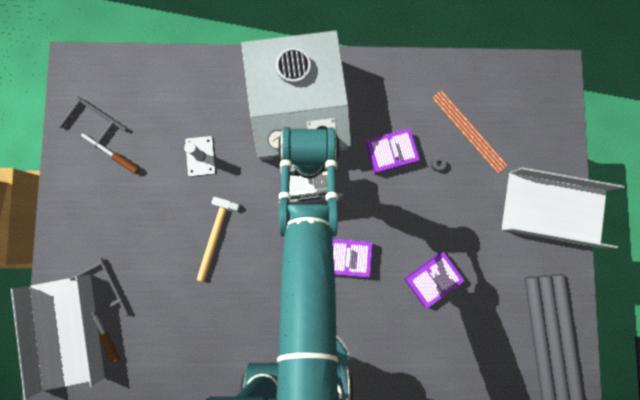

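The cassette hangs level over the drawer (side view 362,178), with the drawer front at about (345,205). The arm blocks most of the top view.

```bash
cat > e.py <<'E'
from h import *
import sys
zl,zh=float(sys.argv[1]),float(sys.argv[2])
a=np.radians(8.3);ex=np.array([np.cos(a),np.sin(a)]);ey=np.array([-ex[1],ex[0]])
for n in("side","top"):
    c=dict(np.load(f"{n}_m.npz"));P=cloud(c);X=P[...,:2]@ex*1000;Y=P[...,:2]@ey*1000;Z=P[...,2]*1000;col=c["color"].astype(int)
    b=(X>500)&(X<680)&(Y>-170)&(Y<60)&(col.min(-1)>110)&((col.max(-1)-col.min(-1))<40)
    w=b&(Z>zl)&(Z<zh)
    w=cv2.morphologyEx(w.astype(np.uint8),cv2.MORPH_OPEN,np.ones((2,2)))>0
    pts=(np.c_[X[w],Y[w]]).astype(np.float32)
    print(n,"cass",w.sum(),[np.round(t,1) for t in cv2.minAreaRect(pts)],np.percentile(X[w],[1,99]).round(1),np.percentile(Y[w],[1,99]).round(1),np.median(Z[w]))
    w=b&(Z>zl-40)&(Z<zl-5)&(Y<-100);
    if w.sum()>20: print(" sideface Y",np.percentile(Y[w],[5,50,95]),"slope deg",np.degrees(np.polyfit(X[w],Y[w],1)[0]),"X",np.percentile(X[w],[1,99]))
    w=b&(Z>zl-40)&(Z<zl-5)&(X<565);
    if w.sum()>20: print(" frontface X",np.percentile(X[w],[5,50,95]),"Y",np.percentile(Y[w],[1,99]))
E
python3 e.py 181 193
```

```text
side cass 903 [array([ 296.9, -401.1]), array([1064.3,  180.7]), np.float64(47.5)] [546.3 657.2] [-139.1    6.1] 185.6526945268403
 sideface Y [-139.13238689 -136.8856308  -108.63087577] slope deg -7.564373733517273 X [545.63647208 658.86075777]
 frontface X [545.73300482 547.72475625 559.22984487] Y [-138.71499442   10.94481055]
top cass 431 [array([557.7, -56.5]), array([106. ,  98.2]), np.float64(82.0)] [522.4 596. ] [-113.8   -3.9] 183.8075119551481
 frontface X [545.6039432  546.278611   546.99567068] Y [-107.34722621   -1.78975142]
```

Emit:
{"method": "drive_tool", "body": {
  "claw": [0,0,0,0,0,0,0,0],
  "slide": [
    [0,0.001,-0.02],
    [0,0.001,-0.05],
    [0,0.001,-0.08],
    [0,0.001,-0.11],
    [0,0.001,-0.13],
    [0,0.001,-0.15],
    [0,0.001,-0.16],
    [0,0.001,-0.16]
  ],
  "yaw": [0,0,0,0,0,0,0,0]
}}

```text
time: 6.58
tool_pos: [0.6044, 0.0294, 0.281]
tcp_rot: [-3.133, -0.229, 0.004]
wrist_force: [-0.4, -0.0, -5.9]
width: 0.125
grip_force: 70.4
```

Emit:
{"method": "drive_tool", "body": {
  "claw": [0,0,0,0,0,0,0],
  "slide": [
    [0,0,-0.02],
    [0,0,-0.04],
    [0,0,-0.055],
    [0,0,-0.065],
    [0,0,-0.072],
    [0,0,-0.078],
    [0,0,-0.078]
  ],
  "yaw": [0,0,0,0,0,0,0]
}}

```text
time: 7.17
tool_pos: [0.6048, 0.0296, 0.2429]
tcp_rot: [-3.133, -0.229, 0.002]
wrist_force: [0.5, 0.6, -5.8]
width: 0.124
grip_force: 70.4
```

Emit:
{"method": "drive_tool", "body": {
  "claw": [0,0,0,0,0],
  "slide": [
    [0,0,-0.002],
    [0,0,-0.004],
    [0,0,-0.006],
    [0,0,-0.007],
    [0,0,-0.007]
  ],
  "yaw": [0,0,0,0,0]
}}

```text
time: 7.58
tool_pos: [0.605, 0.0296, 0.2403]
tcp_rot: [-3.133, -0.229, -0.0]
wrist_force: [0.1, -0.9, -4.7]
width: 0.13
grip_force: 70.4
```

Emit:
{"method": "drive_tool", "body": {
  "claw": [0,0,0,0],
  "slide": [
    [0,0,-0.002],
    [0,0,-0.004],
    [0,0,-0.004],
    [0,0,-0.004]
  ],
  "yaw": [0,0,0,0]
}}

```text
time: 7.92
tool_pos: [0.6058, 0.0297, 0.2396]
tcp_rot: [-3.133, -0.229, -0.004]
wrist_force: [-1.3, 1.0, 3.7]
width: 0.123
grip_force: 71.6
```

Emit:
{"method": "drive_tool", "body": {
  "claw": [45,45,45,45,45,45,45,45],
  "slide": [
    [0,0,0],
    [0,0,0],
    [0,0,0],
    [0,0,0.02],
    [0,0,0.06],
    [0,0,0.12],
    [0,0,0.2],
    [0,0,0.28]
  ],
  "yaw": [0,0,0,0,0,0,0,0]
}}

```text
time: 8.58
tool_pos: [0.6043, 0.0296, 0.3791]
tcp_rot: [-3.133, -0.229, 0.004]
wrist_force: [0.7, 0.5, -0.3]
width: 0.528
grip_force: 0.0
```

```bash
python3 m.py
python3 - <<'E'
from h import *
a=np.radians(8.3);ex=np.array([np.cos(a),np.sin(a)]);ey=np.array([-ex[1],ex[0]])
c=dict(np.load("top0.npz"));c["rotation"]=cv2.Rodrigues(c["rotation"].astype(float))[0];P=cloud(c)
v,u=np.mgrid[:400,:640];w=(abs(u-348)<32)&(abs(v-257)<28)&(P[...,2]>.03)
X=P[...,:2]@ex*1000;Y=P[...,:2]@ey*1000
print("purple X",np.percentile(X[w],[1,99]),"Y",np.percentile(Y[w],[1,99]),cv2.minAreaRect(np.c_[X[w],Y[w]].astype(np.float32)))
c=dict(np.load("side_m.npz"));P=cloud(c);X=P[...,:2]@ex*1000;Y=P[...,:2]@ey*1000;Z=P[...,2]*1000
w=(X>545)&(X<660)&(Y>-136)&(Y<18)&(Z>45)&(Z<75);print("cass top z",np.percentile(Z[w],[5,25,50,75,95]))
w&=abs(Z-61)<6;print(np.linalg.lstsq(np.c_[X[w],Y[w],np.ones(w.sum())],Z[w],rcond=None)[0])
w=(X>500)&(X<560)&(Z>30)&(Z<95)&(Y>-150)&(Y<40);print("front X",np.percentile(X[w],[5,50]))
E
```

```text
8.5833 [0.6043 0.0296 0.3791] -81.6349576874469 [ 0.7  0.5 -0.3] 0.5280685338892603
top [  4   0   0   0   7 213 504   6  18  39  24   0   0   0   0   0   0   0
   0   0   0   2   2   0   0]
side [  0   0   0   0   0  15 680  90  33  68  60   0  37   2   0   0   0   0
   0   0   0   0   6   3   3]
purple X [269.78187111 397.47152632] Y [-232.39649989  -71.60355658] ((339.7430419921875, -127.28682708740234), (208.98526000976562, 113.93302154541016), 77.24349975585938)
cass top z [61.64162801 62.89938096 63.77829278 65.09089556 66.97278049]
[-2.73887769e-03 -4.14230813e-03  6.52438003e+01]
front X [536.00548257 537.69641421]
```

Emit:
{"method": "drive_tool", "body": {
  "claw": [85,85,85,85,85,85,85,85],
  "slide": [
    [-0.07,-0.01,0],
    [-0.14,-0.02,0],
    [-0.21,-0.03,0],
    [-0.281,-0.043,0],
    [-0.281,-0.043,0],
    [-0.281,-0.043,0],
    [-0.281,-0.043,0],
    [-0.281,-0.043,0]
  ],
  "yaw": [0.03,0.07,0.11,0.15,0.19,0.23,0.27,0.3]
}}

```text
time: 9.35
tool_pos: [0.464, 0.008, 0.3787]
tcp_rot: [2.682, 1.634, 0.001]
wrist_force: [0.5, -0.2, 0.1]
width: 0.996
grip_force: 0.0
```

Emit:
{"method": "drive_tool", "body": {
  "claw": [85,85,85,85,85,85,85,85],
  "slide": [
    [0,0,0],
    [0,0,0],
    [0,0,0],
    [0,0,-0.06],
    [0,0,-0.12],
    [0,0,-0.18],
    [0,0,-0.24],
    [0,0,-0.26]
  ],
  "yaw": [0.04,0.08,0.12,0.16,0.2,0.2,0.2,0.2]
}}

```text
time: 10.02
tool_pos: [0.4621, 0.0082, 0.2443]
tcp_rot: [-2.05, -2.374, 0.007]
wrist_force: [-1.3, -0.4, -0.6]
width: 0.995
grip_force: 0.0
```

Emit:
{"method": "drive_tool", "body": {
  "claw": [85,85,85],
  "slide": [
    [0,0,0],
    [0,0,0],
    [0,0,0]
  ],
  "yaw": [0,0,0]
}}

```text
time: 10.27
tool_pos: [0.4657, 0.0081, 0.2502]
tcp_rot: [2.052, 2.376, 0.003]
wrist_force: [-0.1, 0.2, 1.1]
width: 0.994
grip_force: 0.0
```

Run:
```python
from h import *
s=bot.read_state();r=s["tcp_rot"];print(bot.tip_reach,s["time"],s["tool_pos"].round(4),(np.degrees(2*np.arctan2(r[1],r[0]))-90+90)%180-90,s["wrist_force"].round(1),s["width"])
c=cam("side");save(c,"pics/p1.png",(230,40,510,260),2.8)
```

```text
0.1734 10.2667 [0.4657 0.0081 0.2502] 8.36813384088235 [-0.1  0.2  1.1] 0.9939332407389017
```

View pics/p1.png

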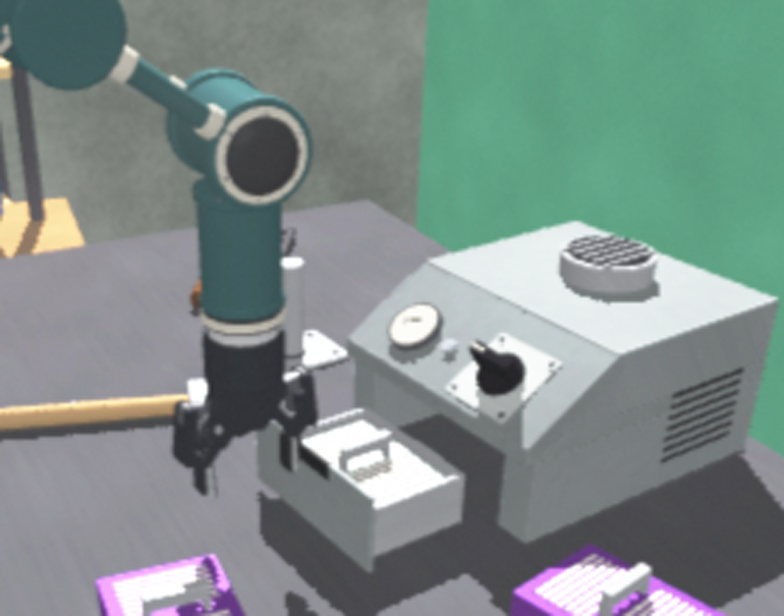

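The gripper stands in front of the drawer (crop 250,430). The cassette sits flat in the drawer (365,460). The finger knuckles stick out furthest, next to the bottom of the gripper body. Tilting isn't available in the interface, so I'll measure the gripper's profile.

```bash
cat > prof.py <<'E'
from h import *
s=bot.read_state();T=s["tool_pos"]*1000;Rm=cv2.Rodrigues(s["tcp_rot"])[0]
for n in("side","top"):
    c=cam(n);P=cloud(c)*1000;q=(P-T)@Rm   # tool coords
    print(n)
    for z0 in range(-60,176,8):
        w=(q[...,2]>=z0)&(q[...,2]<z0+8)&(abs(q[...,0])<60)&(abs(q[...,1])<80)&(P[...,2]>6)&(c["depth"]>0)
        w&=(P[...,0]*np.cos(.145)+P[...,1]*np.sin(.145)<533)
        if w.sum()>4:
            y=q[...,1][w];print(z0,w.sum(),"y",np.percentile(y,[2,98]).round(0),"x",np.percentile(q[...,0][w],[2,98]).round(0))
E
python3 prof.py
```

```text
side
-60 88 y [-35.  23.] x [-38.   3.]
-52 94 y [-34.  24.] x [-38.   8.]
-44 110 y [-35.  30.] x [-39.  10.]
-36 71 y [-36.  23.] x [-40.   2.]
-28 102 y [-35.  27.] x [-40.   8.]
-20 59 y [-35.  23.] x [-39.   6.]
-12 61 y [-29.  20.] x [-33.  -0.]
-4 138 y [-35.  32.] x [-39.  18.]
4 79 y [-35.  24.] x [-40.   4.]
12 84 y [-35.  26.] x [-39.   2.]
20 85 y [-35.  25.] x [-40.   7.]
28 76 y [-35.  22.] x [-40.   8.]
36 72 y [-35.  24.] x [-38.   3.]
44 18 y [-36.   1.] x [-34.   5.]
52 131 y [-65.  66.] x [-14.  10.]
60 152 y [-66.  65.] x [-21.   4.]
68 131 y [-67.  68.] x [-22.   7.]
76 99 y [-69.  67.] x [-20.  13.]
84 119 y [-69.  66.] x [-19.  13.]
92 118 y [-70.  67.] x [-19.  13.]
100 103 y [-72.  70.] x [-17.   9.]
108 48 y [-71.  66.] x [-15.   8.]
116 37 y [-56.  60.] x [-14.   6.]
124 39 y [-55.  55.] x [-13.   8.]
132 37 y [-54.  59.] x [-13.   7.]
140 35 y [-54.  57.] x [-14.  10.]
148 30 y [-53.  56.] x [-14.   9.]
156 7 y [-45.  49.] x [-10.   6.]
top
44 8 y [-62.  52.] x [-13.   7.]
52 34 y [-65.  -2.] x [-14.   8.]
60 25 y [-67.  18.] x [-12.  10.]
68 9 y [-68. -52.] x [-12.  10.]
84 10 y [-70. -34.] x [-17.  13.]
92 10 y [-71. -38.] x [-18.  10.]
100 11 y [-73. -42.] x [-14.   8.]
108 7 y [-71. -43.] x [-1. 11.]
```

Emit:
{"method": "drive_tool", "body": {
  "claw": [0,0,0,0,0,0,0,0],
  "slide": [
    [0,0,0],
    [0,0,0],
    [0,0,0],
    [0,0,0],
    [0,0,0],
    [0,0,0],
    [0,0,0],
    [0,0,0]
  ],
  "yaw": [0,0,0,0,0,0,0,0]
}}

```text
time: 11.08
tool_pos: [0.4645, 0.0081, 0.2481]
tcp_rot: [-2.053, -2.377, 0.0]
wrist_force: [-0.2, -0.2, -0.8]
width: -0.003
grip_force: 0.0
```

```bash
sed -i 's/range(-60,176,8)/range(36,180,5)/; s/z0+8/z0+5/' prof.py; python3 prof.py
python3 - <<'E'
from h import *
c=cam("side");save(c,"pics/p2.png",(280,140,360,230),6)
E
```

```text
side
36 49 y [-35.  30.] x [-40.   6.]
41 25 y [-36.  17.] x [-37.   4.]
46 10 y [-36. -23.] x [-13.   7.]
51 24 y [-36.  15.] x [-13.   6.]
56 45 y [-40.  39.] x [-14.   4.]
61 64 y [-40.  39.] x [-20.   3.]
66 62 y [-44.  45.] x [-21.   0.]
71 51 y [-48.  52.] x [-22.   1.]
76 90 y [-57.  61.] x [-21.   8.]
81 75 y [-59.  59.] x [-19.   8.]
86 50 y [-54.  59.] x [-19.  -4.]
91 51 y [-52.  55.] x [-19.   3.]
96 50 y [-46.  51.] x [-19.   4.]
101 46 y [-42.  45.] x [-20.   3.]
106 36 y [-35.  45.] x [-18.  14.]
111 49 y [-36.  42.] x [-15.   8.]
116 51 y [-31.  38.] x [-15.   8.]
121 35 y [-27.  31.] x [-15.   8.]
126 19 y [-14.  29.] x [-15.  -7.]
131 10 y [-4. 15.] x [-13.  -7.]
136 18 y [-12.  13.] x [-13.   2.]
141 18 y [-12.  12.] x [-12.   3.]
146 16 y [-11.  15.] x [-14.   2.]
151 18 y [-12.  14.] x [-12.   2.]
156 18 y [-11.  12.] x [-15.   2.]
161 15 y [-10.  15.] x [-14.   4.]
top
56 5 y [-40. -36.] x [-10.   7.]
66 5 y [-43. -37.] x [-5.  2.]
71 8 y [-53. -41.] x [-8.  3.]
76 21 y [-59. -46.] x [-14.   9.]
81 12 y [-59. -41.] x [-13.   9.]
86 12 y [-59. -41.] x [-14.   7.]
```

View pics/p2.png

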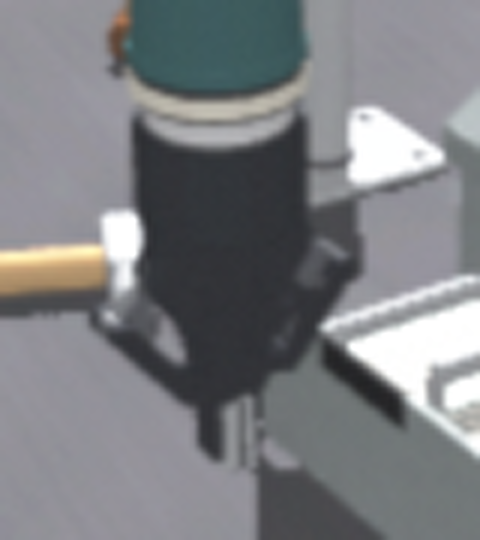

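Closing the gripper changes the profile. The elbow reaches 59 mm out at 75–88 mm below the flange, and nothing above it passes 48 mm. With the tips just above the bench, the elbow fits under the console and can push the plate beside the finger cut-out.

Emit:
{"method": "drive_tool", "body": {
  "claw": [0,0,0,0,0,0,0,0],
  "slide": [
    [-0.018,0.06,0],
    [-0.018,0.123,0],
    [-0.018,0.123,-0.06],
    [-0.018,0.123,-0.1],
    [-0.018,0.123,-0.12],
    [-0.018,0.123,-0.13],
    [-0.018,0.123,-0.13],
    [-0.018,0.123,-0.13]
  ],
  "yaw": [0,0,0,0,0,0,0,0]
}}

```text
time: 11.9
tool_pos: [0.4559, 0.0694, 0.1836]
tcp_rot: [2.054, 2.377, 0.0]
wrist_force: [0.0, 0.1, 0.7]
width: -0.0
grip_force: 0.0
```

Emit:
{"method": "drive_tool", "body": {
  "claw": [0,0,0,0,0,0,0,0],
  "slide": [
    [0,0,-0.007],
    [0,0,-0.013],
    [0.01,0.0015,-0.013],
    [0.02,0.003,-0.013],
    [0.03,0.0045,-0.013],
    [0.04,0.006,-0.013],
    [0.05,0.0075,-0.013],
    [0.06,0.009,-0.013]
  ],
  "yaw": [0,0,0,0,0,0,0,0]
}}

```text
time: 12.57
tool_pos: [0.486, 0.0742, 0.1767]
tcp_rot: [-2.053, -2.377, 0.0]
wrist_force: [-1.0, 0.3, 0.6]
width: 0.0
grip_force: 0.0
```

Emit:
{"method": "drive_tool", "body": {
  "claw": [0,0,0,0,0,0,0,0],
  "slide": [
    [0.026,0.004,0],
    [0.054,0.008,0],
    [0.082,0.012,0],
    [0.11,0.016,0],
    [0.138,0.02,0],
    [0.166,0.024,0],
    [0.194,0.028,0],
    [0.214,0.031,0]
  ],
  "yaw": [0,0,0,0,0,0,0,0]
}}

```text
time: 13.23
tool_pos: [0.5938, 0.0899, 0.1764]
tcp_rot: [2.053, 2.378, 0.0]
wrist_force: [-1.2, 0.1, -0.3]
width: -0.003
grip_force: 0.0
```

```bash
cat > f.py <<'E'
from h import *
s=bot.read_state();T=s["tool_pos"];print(s["time"],T.round(4),s["wrist_force"].round(1))
a=np.radians(8.3);ex=np.array([np.cos(a),np.sin(a)]);ey=np.array([-ex[1],ex[0]])
print("tool X",T[:2]@ex*1000,"Y",T[:2]@ey*1000)
c=cam("side");P=cloud(c);X=P[...,:2]@ex*1000;Y=P[...,:2]@ey*1000;Z=P[...,2]*1000
w=(Z>25)&(Z<90)&(Y>-155)&(Y<-75)&(X>520)&(X<720)
print("drawer front X",w.sum(),np.percentile(X[w],[5,25,50,75]).round(1))
w=(Z>25)&(Z<90)&(Y>-202)&(Y<-172)&(X>660)&(X<720)
print("ext front X",w.sum(),np.percentile(X[w],[5,25,50,75]).round(1))
w=(Z>108)&(Z<121)&(Y>-200)&(Y<-80)&(X>660)&(X<720)
print("console X",w.sum(),np.percentile(X[w],[5,25,50,75]).round(1))
save(c,"pics/f.png",(280,100,480,260),4)
E
python3 f.py
```

```text
13.2333 [0.5938 0.0899 0.1764] [-1.2  0.1 -0.3]
tool X 600.5761295799919 Y 3.249011487034173
drawer front X 498 [662.8 664.1 665.2 694. ]
ext front X 154 [698.1 699.2 700.  701. ]
console X 124 [686.  687.2 688.  688.9]
```

View pics/f.png

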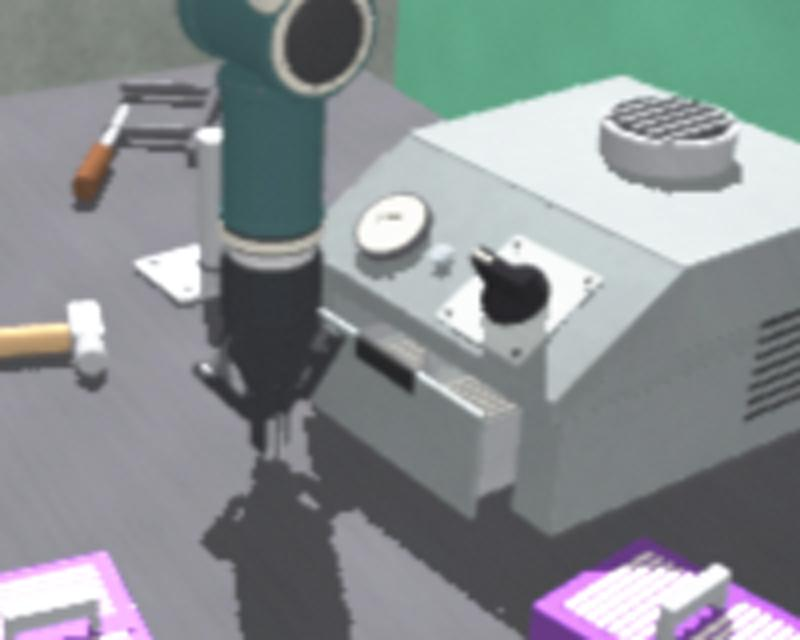

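The closed gripper is pushing at the plate's left edge (crop 335,330). The drawer is still about 36 mm out, and the elbow is below the console.

Emit:
{"method": "drive_tool", "body": {
  "claw": [0,0,0,0,0,0],
  "slide": [
    [0.012,0.002,0],
    [0.024,0.0035,0],
    [0.034,0.005,0],
    [0.042,0.006,0],
    [0.048,0.007,0],
    [0.05,0.007,0]
  ],
  "yaw": [0,0,0,0,0,0]
}}

```text
time: 13.78
tool_pos: [0.6176, 0.0932, 0.1766]
tcp_rot: [-2.053, -2.377, 0.001]
wrist_force: [-4.9, -1.5, 1.7]
width: -0.003
grip_force: 0.0
```

Emit:
{"method": "drive_tool", "body": {
  "claw": [0,0,0,0],
  "slide": [
    [0.003,0,0],
    [0.006,0.001,0],
    [0.008,0.001,0],
    [0.008,0.001,0]
  ],
  "yaw": [0,0,0,0]
}}

```text
time: 14.12
tool_pos: [0.6194, 0.0933, 0.1758]
tcp_rot: [-2.051, -2.374, 0.007]
wrist_force: [-7.8, -1.3, 2.7]
width: -0.002
grip_force: 0.0
```

Emit:
{"method": "drive_tool", "body": {
  "claw": [0,0,0,0,0],
  "slide": [
    [0.003,0,0.001],
    [0.006,0.001,0.001],
    [0.009,0.001,0.001],
    [0.01,0.0015,0.001],
    [0.01,0.0015,0.001]
  ],
  "yaw": [0,0,0,0,0]
}}

```text
time: 14.53
tool_pos: [0.6232, 0.0939, 0.1753]
tcp_rot: [-2.049, -2.373, 0.011]
wrist_force: [-10.8, -2.3, 1.6]
width: -0.005
grip_force: 0.0
```

```bash
python3 f.py
```

```text
14.5333 [0.6232 0.0939 0.1753] [-10.8  -2.3   1.6]
tool X 630.1867067959965 Y 2.919274091103721
drawer front X 359 [691.  692.4 693.4 694.2]
ext front X 157 [698.  699.1 699.9 700.9]
console X 113 [685.4 687.1 687.9 688.7]
```

Emit:
{"method": "drive_tool", "body": {
  "claw": [0,0,0,0,0],
  "slide": [
    [0.003,0,0.001],
    [0.006,0.001,0.001],
    [0.008,0.001,0.001],
    [0.008,0.001,0.001],
    [0.008,0.001,0.001]
  ],
  "yaw": [0,0,0,0,0]
}}

```text
time: 15.0
tool_pos: [0.6293, 0.0947, 0.1768]
tcp_rot: [-2.052, -2.376, 0.004]
wrist_force: [-5.5, -0.2, -2.1]
width: 0.002
grip_force: 0.0
```

```bash
python3 f.py
```

```text
15.0 [0.6293 0.0947 0.1768] [-5.5 -0.2 -2.1]
tool X 636.4097923171479 Y 2.8246686772645524
drawer front X 361 [697.9 699.1 700.1 701. ]
ext front X 156 [697.6 699.3 700.1 700.7]
console X 110 [685.8 687.  687.9 688.8]
```

The drawer snapped home: its front reads X = 700.1, level with the extractor face at 700.1. Next I back off and go to the isolator.

Emit:
{"method": "drive_tool", "body": {
  "claw": [0,0,0,0,0,0,0,0],
  "slide": [
    [-0.03,-0.004,0],
    [-0.08,-0.012,0],
    [-0.12,-0.018,0],
    [-0.12,-0.018,0.08],
    [-0.12,-0.018,0.16],
    [-0.12,-0.018,0.24],
    [-0.12,-0.018,0.32],
    [-0.12,-0.018,0.4]
  ],
  "yaw": [0,0,0,0,0,0,0,0]
}}

```text
time: 15.72
tool_pos: [0.5709, 0.0859, 0.381]
tcp_rot: [2.052, 2.375, 0.005]
wrist_force: [0.2, 0.3, 1.2]
width: 0.002
grip_force: 0.0
```

Emit:
{"method": "drive_tool", "body": {
  "claw": [0,0,0,0,0],
  "slide": [
    [0,-0.08,0],
    [0.06,-0.14,0],
    [0.12,-0.146,0],
    [0.15,-0.146,0],
    [0.15,-0.146,0]
  ],
  "yaw": [0,0,0,0,0]
}}

```text
time: 16.13
tool_pos: [0.6487, 0.0118, 0.3792]
tcp_rot: [2.052, 2.372, 0.006]
wrist_force: [-0.5, 0.0, 0.5]
width: -0.002
grip_force: 0.0
```

```bash
python3 f.py
python3 - <<'E'
from h import *
c=cam("side");P=cloud(c)
a=np.radians(8.3);ex=np.array([np.cos(a),np.sin(a)]);ey=np.array([-ex[1],ex[0]])
X=P[...,:2]@ex*1000-731.9;Y=P[...,:2]@ey*1000+121;Z=P[...,2]*1000-152.6
s=.848*X+.53*Z;h=-.53*X+.848*Z
for lo,hi in((31,44),(15,30)):
    w=(h>lo)&(h<hi)&(abs(s)<40)&(abs(Y)<45);print(lo,w.sum(),"s",np.percentile(s[w],[2,50,98]).round(1),"u",np.percentile(Y[w],[2,50,98]).round(1),"hmax",np.percentile(h[w],98))
    if w.sum()>5: print(cv2.minAreaRect(np.c_[Y[w],s[w]].astype(np.float32)))
w=(abs(h)<4)&(s>-60)&(s<-38)&(abs(Y)<60);print("panel h",np.median(h[w]))
E
```

```text
16.1333 [0.6487 0.0118 0.3792] [-0.5  0.   0.5]
tool X 643.5810893174812 Y -81.97871043495739
drawer front X 351 [698.  699.3 700.1 701. ]
ext front X 157 [697.7 698.9 699.9 700.7]
console X 119 [686.  687.1 688.  688.7]
31 93 s [-6.7 -0.6  6.8] u [-27.9  -3.7  25.5] hmax 41.959261809324346
((-0.38535499572753906, -0.12310981750488281), (57.474449157714844, 14.603665351867676), 1.5016788244247437)
15 42 s [-6.8 -5.6  6.1] u [-28.9 -15.1  24.3] hmax 29.099232665394272
((-2.8697242736816406, -5.69217586517334), (12.535921096801758, 54.04752731323242), 75.74618530273438)
panel h 0.7059518210859128
```

Emit:
{"method": "drive_tool", "body": {
  "claw": [0,0,0,0,0],
  "slide": [
    [0.03,0,-0.03],
    [0.07,-0.001,-0.078],
    [0.07,-0.001,-0.078],
    [0.07,-0.001,-0.078],
    [0.07,-0.001,-0.078]
  ],
  "yaw": [0,0,0,0,0]
}}

```text
time: 16.65
tool_pos: [0.6797, 0.0128, 0.339]
tcp_rot: [-2.052, -2.378, 0.001]
wrist_force: [-0.1, 0.5, 0.4]
width: 0.0
grip_force: 0.0
```

Emit:
{"method": "drive_tool", "body": {
  "claw": [0,0,0,0,0,0,0],
  "slide": [
    [0.015,0,0.005],
    [0.03,0,0.005],
    [0.038,0,0.005],
    [0.044,0.002,0.005],
    [0.05,0.003,0.005],
    [0.055,0.005,0.005],
    [0.055,0.005,0.005]
  ],
  "yaw": [0,0,0,0,0,0,0]
}}

```text
time: 17.23
tool_pos: [0.7056, 0.0149, 0.3461]
tcp_rot: [-2.049, -2.373, 0.009]
wrist_force: [-21.7, 0.0, 21.2]
width: 0.0
grip_force: 14.1
```

```bash
cat > iso.py <<'E'
from h import *
s_=bot.read_state();print(s_["tool_pos"].round(4),s_["wrist_force"].round(1))
a=np.radians(8.3);ex=np.array([np.cos(a),np.sin(a)]);ey=np.array([-ex[1],ex[0]])
for n in("side","top"):
    c=cam(n);P=cloud(c)
    X=P[...,:2]@ex*1000-731.9;Y=P[...,:2]@ey*1000+121;Z=P[...,2]*1000-152.6
    s=.848*X+.53*Z;h=-.53*X+.848*Z
    w=(h>31)&(h<41)&(abs(s)<36)&(Y<22)&(Y>-36)&(np.hypot(s,Y)<34)
    if w.sum()>8: print(n,w.sum(),cv2.minAreaRect(np.c_[Y[w],s[w]].astype(np.float32)),"s",np.percentile(s[w],[2,98]),"u",np.percentile(Y[w],[2,98]))
E
python3 iso.py
```

```text
[0.7056 0.0149 0.3461] [-21.7   0.   21.2]
side 69 ((-3.503192901611328, -0.3440675735473633), (51.452083587646484, 20.451309204101562), 7.676607608795166) s [-12.29860355  10.95112692] u [-27.10369704  20.90145643]
top 27 ((-16.456378936767578, -5.221980094909668), (21.70728874206543, 15.695218086242676), 21.444091796875) s [-14.13728337   1.45704513] u [-25.451424   -5.1273577]
```

Emit:
{"method": "drive_tool", "body": {
  "claw": [0,0,0,0,0],
  "slide": [
    [0,0,0.01],
    [0.004,-0.001,0.013],
    [0.008,-0.002,0.016],
    [0.0126,-0.0036,0.019],
    [0.0126,-0.0036,0.019]
  ],
  "yaw": [0,0,0,0,0]
}}

```text
time: 17.75
tool_pos: [0.7139, 0.0133, 0.353]
tcp_rot: [-2.053, -2.377, 0.001]
wrist_force: [-2.4, 1.6, 0.7]
width: 0.003
grip_force: 1.3
```

```bash
python3 iso.py
```

```text
[0.7139 0.0133 0.353 ] [-2.4  1.6  0.7]
side 90 ((1.7142229080200195, -2.167165756225586), (56.076934814453125, 20.12678337097168), 44.64141082763672) s [-20.85762597  20.98132752] u [-22.06964193  20.50395307]
top 34 ((-9.375530242919922, -10.218690872192383), (25.591171264648438, 13.501468658447266), 42.77079391479492) s [-20.4674857    1.30269493] u [-21.1391327    2.43031942]
```

Emit:
{"method": "drive_tool", "body": {
  "claw": [0,0,0,0,0],
  "slide": [
    [0.003,-0.002,0.002],
    [0.006,-0.0035,0.004],
    [0.01,-0.007,0.006],
    [0.013,-0.011,0.008],
    [0.013,-0.011,0.008]
  ],
  "yaw": [0,0,0,0,0]
}}

```text
time: 18.27
tool_pos: [0.7214, 0.007, 0.3549]
tcp_rot: [2.053, 2.377, 0.001]
wrist_force: [0.5, -0.4, -0.1]
width: 0.002
grip_force: 0.0
```

```bash
python3 iso.py
```

```text
[0.7214 0.007  0.3549] [ 0.5 -0.4 -0.1]
side 109 ((6.886439323425293, 0.1254291534423828), (29.776294708251953, 55.171939849853516), 2.418398141860962) s [-26.65019239  25.54629577] u [-7.53848336 17.20565172]
top 27 ((-1.5505099296569824, -12.724858283996582), (9.51380443572998, 30.144832611083984), 5.151527404785156) s [-27.87339235   0.49346979] u [-6.32291828  3.34662058]
```

Emit:
{"method": "drive_tool", "body": {
  "claw": [0,0,0,0,0,0,0,0],
  "slide": [
    [-0.01,0.02,0.01],
    [-0.04,0.04,0.03],
    [-0.1,0.04,0.07],
    [-0.16,0.04,0.12],
    [-0.22,0.04,0.18],
    [-0.28,0.04,0.22],
    [-0.28,0.04,0.22],
    [-0.28,0.04,0.22]
  ],
  "yaw": [0,0,0,0,0,0,0,0]
}}

```text
time: 19.03
tool_pos: [0.5797, 0.0283, 0.4679]
tcp_rot: [2.05, 2.375, 0.006]
wrist_force: [0.3, -1.2, -0.4]
width: -0.0
grip_force: 0.0
```

```bash
python3 iso.py; python3 f.py
```

```text
[0.5797 0.0283 0.4679] [ 0.3 -1.2 -0.4]
side 106 ((-0.08799600601196289, 0.1376800537109375), (16.33771514892578, 55.09080123901367), 0.38456928730010986) s [-27.24960775  26.1518778 ] u [-7.21396964  7.91331686]
19.1333 [0.5807 0.028  0.4644] [-0.  -0.1  0.3]
tool X 578.6359418194203 Y -56.12289826778764
drawer front X 355 [698.  699.  700.2 701.2]
ext front X 152 [697.9 699.  700.3 700.9]
console X 123 [686.3 687.2 688.1 689.1]
```

View pics/f.png

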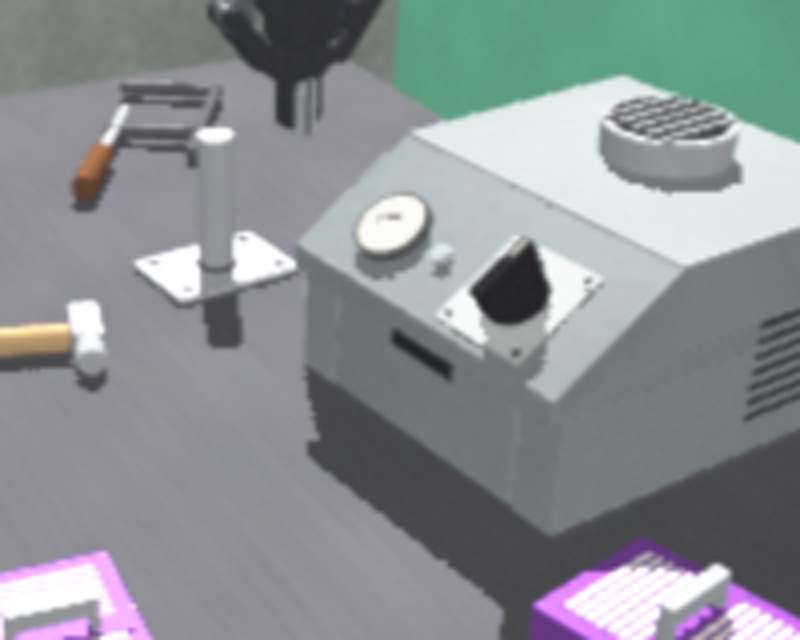

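The drawer is flush (cut-out at crop 420,355). The isolator bar points straight up the slope (515,280), and the gripper is clear of everything.

```bash
python3 -c "
from workcell import bot
print(bot.finish_job())"
```

```text
the job is handed in; nothing more can be done
None
```

The fume extractor is back in service and the job is handed in at about 19 s: the cassette is flat in the drawer, the drawer is shut flush past its catch, and the isolator has snapped to on; the post, hammer, collar and purple look-alikes were left alone.

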